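Pop the charged battery and trap it

TASK

Eject the green-banded battery pack from its charger: press that charger's yellow key down with one fingertip and have the other finger standing in front of the pack, so that it pops out against that finger and is trapped on the tray before it slides off the front. Nothing is to be gripped, squeezed or lifted, and the red pack, its key and all the other things are left alone. The program finishes while holding: key still pressed down, the popped pack, clear of its catch, still resting against the finger.

Things in the scene. Friction and masses are not known exactly. Their poses are not given: they have to be found in the camera images.
- charger_green: grey bench charger with the green-banded pack, fixed to the bench. Origin on its underside, below the seated pack's centre; x points to its back (the key), so the pack pops out along -x. Along x (mm): tray front edge -30, seated pack -18 to +18, key +26 to +48, rear end +77; 76 wide in y. Heights over the bench: deck 40, housing round the key 43, side cheeks beside the seated pack 54
- catch_green (a point): top middle of the steel catch, 28 mm wide, 4 mm high over the deck, at the charger's x -22 to -18 mm: holds the pack in and sinks with the key; under the deck once the key is down 4 to 5 mm. The pack then leaves at roughly 0.1 m/s; only what stands in front of it stops it, and after 30 to 40 mm it tips off the front edge
- pusher_green (a point): middle of the front face of the spring pusher, a steel plate behind the pack, 4 mm thick, 12 mm high, 46 mm wide, at the charger's x +18 mm when the pack is in. It pushes the pack along -x with about 3 N, falling to 2 N at the end of its 46 mm stroke
- key_green_top (a point): centre of the top face of the yellow eject key of the green pack's charger; the face is 22 mm along the charger's x, 34 mm along y, 54 mm above the bench when up; the point moves down with the key. On the charger at x = +37 mm, y = 0
- key_green (a joint): travel of that key in m: 0 up, grows as it is pressed straight down, stop at 0.008; spring 1.2 N at the top, 2.8 N at the stop, plus up to about 2.5 N friction at the catch until the pack is free
- pack_green_mid (a point): centre of the battery pack with green band and green top plate on black plastic: 36 mm along the charger's x, 54 mm along y, 32 mm tall, about 0.12 kg, loose, same axes as its charger; seated, it is at the charger's x = 0, y = 0, 56 mm above the bench
- charger_red: second charger, built just like the first, with the red-banded pack; to be left alone. Same origin, axes and sizes
- key_red_top (a point): centre of the top face of the yellow eject key of the red pack's charger; the face is 22 mm along the charger's x, 34 mm along y, 54 mm above the bench when up; the point moves down with the key. On the charger at x = +37 mm, y = 0
- key_red (a joint): travel of that key in m: 0 up, grows as it is pressed straight down, stop at 0.008; spring 1.2 N at the top, 2.8 N at the stop, plus up to about 2.5 N friction at the catch until the pack is free
- pack_red_mid (a point): centre of the battery pack with red band and red top plate on black plastic: 36 mm along the charger's x, 54 mm along y, 32 mm tall, about 0.12 kg, loose, same axes as its charger; seated, it is at the charger's x = 0, y = 0, 56 mm above the bench
- hammer: loose cobbler's hammer with black handle, 121x257x32 mm, lying on the right; bystander; origin under its middle
- marker_red: loose red and green marker pen, 134 mm long; bystander; origin under its middle
- driver_small: loose black screwdriver, 150 mm long, on the left; bystander; origin under its middle
- whetstone: loose piece of dark whetstone, 35x58x23 mm, lying between the chargers; bystander; origin under its middle
- pack_green: the same green-banded pack, origin at the centre of its underside, 16 mm below its centre
- pack_red: the same red-banded pack, origin at the centre of its underside, 16 mm below its centre
Not all that is in view belongs to the job. What is shaped like the pack_green but purple is not meant.

How it is judged:
By the outcome, as a careful person would: the job done as asked, in the order asked, and still so for the second after the job is handed in, while the arm keeps its last pose, push and grip.
It also fails if it takes over 38 s, if anything falls off the work surface, if the arm or the gripper's body presses on something with over 40 N, if the wrist force passes 120 N, or if a joint passes its speed limit or range.

ROBOT

A 7-joint arm with a two-finger parallel gripper is mounted at the origin on a cart in front of the work surface, level with it; the furniture and walls round the work are solid. World frame = base frame: x ahead of the robot, y to its left, z up, the work surface at z = 0. Lengths are in m, angles in rad, forces in N, time in s.
With the tool pointing down it reaches from about 0.4 to 0.925 m from the base axis. Payload 5.6 kg.
Tool frame: the origin (TCP) lies at the very end of the fingers, on their centre line; the grasp point (between the pads) lies 19 mm behind it; z points along the fingers, y is the line along which they close (so a half turn about z gives the same grasp; the last joint's range is limited). The gripper opens to 85 mm and grips with 20 to 120 N. Pads are 22 mm wide; open, the fingers measure 114 mm over their backs; the gripper's body (76 mm by 85 mm) begins 54 mm behind the grasp point. The pads swing forward as they close: fully open they stand 13 mm farther back than shut.
Start: joints at [1.224, 0.468, -0.012, 1.603, 0.006, 1.071, -0.056], TCP at [0.194, -0.62, 0.231] pointing down, gripper open.
Joint ranges: [-2.53, 2.53], [-0.31, 2.02], [-1.57, 1.55], [0.28, 2.44], [-1.29, 4.43], [0.15, 1.84], [-2.92, 2.92]. Speed limits (rad/s): [2.57, 2.57, 3.14, 3.14, 3.14, 3.14, 3.14].

INTERFACE

Orientations are given as a 3x3 rotation matrix whose columns are the frame's x, y, z axes.
In Python, from plant import robot gives the robot as it stands. The module is installed in compiled form; this text tells all that it offers.
- The arm moves only by the tool move_arm, never from a script. Its argument "moves" is text: rows parted by semicolons, each of 4 numbers parted by spaces: the shift along the tool's x, y, z in m, then the turn about the tool's z in rad. In form: tx ty tz yaw; .... A call has 1 to 10 rows; each row is the pose to reach, as a shift and turn from the pose commanded when the call began, along the tool's axes at that moment; what a row does not reach only later rows make up. A row lasts 1/8 s, in which the tool goes at most 62.5 mm and 10.7 degrees, less where a joint would pass 70% of its speed; a pose out of reach is approached as far as the arm can. A call with a gripper value outside its range is refused whole. "jaw" is the finger opening in m, from 0 to 0.0854, set as the call begins (left out, the last holds). The fingers move at their own pace and stop on an object; "newtons" is the grip in N (left out, the last holds). Time passes only in rows, so rows that repeat a pose let the fingers close. It gives the time, the measured TCP pose, the force, the opening and the grip force at its end, in the units of the state.
- robot.read_state(): the state, without advancing time (a new reading comes with each control period).
- robot.grab_frame(name): name is "side" or "top"; returns the picture (384x512x3 uint8, red, green, blue); there is no depth.
- robot.calibration(name): a dict with "camera_matrix" (3x3 intrinsics, pixels), "k1" (the pictures are not rectified: a ray, as slopes to the right and down, at radius r is drawn at 1 + k1 r^2 times it, then the intrinsics apply), "view" (4x4, takes a point from world to camera coordinates). Camera axes: x right, y up, looking along -z (the intrinsics and any distortion apply to the point x, -y, -z); pixel columns grow to the right and rows downward; lengths in m; the calibration is good to about 2 mm. A picture is of the moment at which its call begins. calibration takes no time and is no camera call.
- robot.close_job(): hands the job in; it is judged then, once.
The state is a dict: "t": time; "qpos": joint angles; "qd": joint speeds; "effort": joint torques, N m; "tcp_pos": TCP position; "tcp_rot": TCP orientation; "contact_force": force on the tool from outside, world axes, zero at the start; "wrist_torque": the same for the moment, N m; "grip_width": finger opening in m; "finger_force": force on a finger pad.
Only numpy, scipy, OpenCV 4.12 (cv2) and the standard library are available. Lean on these libraries where they do the work, as an engineer would, in place of code of your own. Each camera call takes 0.05 s, during which the arm holds its last target. There are 200 camera calls.

## Working session

There is one attempt and no reset: what is moved stays moved. The work goes in short steps, Python scripts to look and compute and a tool call to move; the robot and the scene stay as the last step left them, time stands still between calls to the robot, and variables do not carry over. Pictures are saved under pics/ and viewed, at most 10 in all, crops included, and the job is handed in when it is done.

Besides the shell and the picture viewer there is one more tool, called after "Emit:" as a command line: name --argument value ..., lists and objects as JSON in quotes. move_arm: Moves the arm, as the interface text tells. Its arguments: {"type":"object","properties":{"moves":{"type":"string"},"jaw":{"type":"number"},"newtons":{"type":"number"}},"required":["moves"]}

```bash
mkdir -p pics; python3 - <<'E'
from plant import robot
import cv2
for n in("top","side"):
    cv2.imwrite(f"pics/{n}0.png",cv2.resize(robot.grab_frame(n)[:,:,::-1],(800,600),interpolation=cv2.INTER_CUBIC))
    c=robot.calibration(n);print(n,c)
s=robot.read_state();print(s)
E
```

```text
top {'camera_matrix': array([[455.11217724,   0.        , 257.21254116],
       [  0.        , 455.11217724, 188.4228871 ],
       [  0.        ,   0.        ,   1.        ]]), 'k1': -0.04132553293684427, 'view': array([[-0.00795585, -0.99983217,  0.01650267, -0.02295208],
       [ 0.99474096, -0.00622793,  0.10223324, -0.56998701],
       [-0.1021133 ,  0.01722924,  0.99462356, -1.53369162],
       [ 0.        ,  0.        ,  0.        ,  1.        ]])}
side {'camera_matrix': array([[471.17662466,   0.        , 250.08736551],
       [  0.        , 471.17662466, 186.34029311],
       [  0.        ,   0.        ,   1.        ]]), 'k1': -0.1411629889477509, 'view': array([[-0.95473838, -0.29684161, -0.01896526,  0.51080569],
       [ 0.128462  , -0.46900276,  0.87380429, -0.13301537],
       [-0.26827623,  0.83181818,  0.4859078 , -1.27865445],
       [ 0.        ,  0.        ,  0.        ,  1.        ]])}
{'t': 0.1, 'qpos': array([ 1.22401727,  0.46828318, -0.01159986,  1.60352885,  0.00599177,
        1.07140218, -0.05628712]), 'qd': array([ 0.00135705, -0.00395245, -0.00095595, -0.00177604,  0.00034714,
        0.00142147,  0.00167432]), 'effort': array([ 9.68322529e-04, -5.33516765e+01,  2.12744786e-02, -2.51966518e+01,
        1.14658053e-02,  4.22737619e-03,  6.73998297e-07]), 'tcp_pos': array([ 0.19422151, -0.6197808 ,  0.23043854]), 'tcp_rot': array([[ 9.54230253e-01,  2.99072383e-01, -5.77662424e-04],
       [ 2.99072921e-01, -9.54229114e-01,  1.47822197e-03],
       [-1.09126936e-04, -1.58332732e-03, -9.99998741e-01]]), 'contact_force': array([-0.70916076,  0.14326588, -0.63257099]), 'wrist_torque': array([ 0.01275438, -0.00419589, -0.02984515]), 'finger_force': 0.0, 'grip_width': 0.08544081588378051}
```

View pics/top0.png

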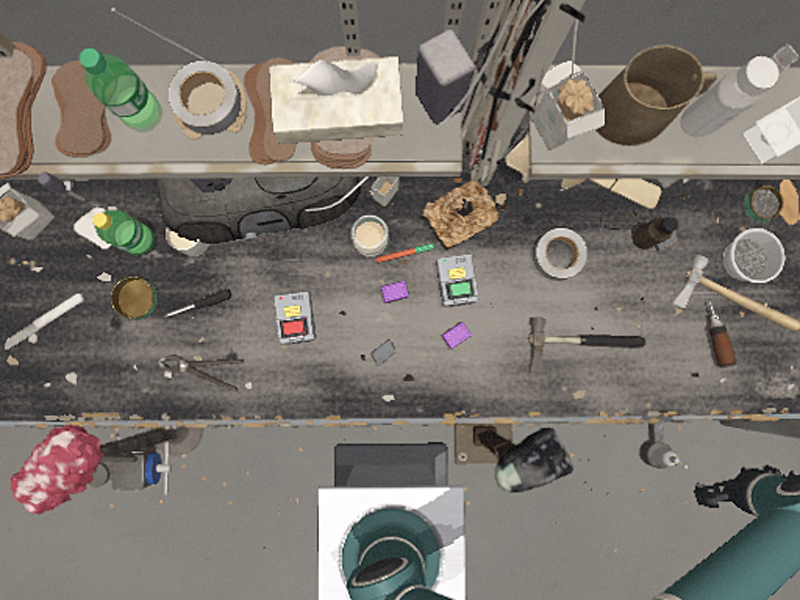

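View pics/side0.png

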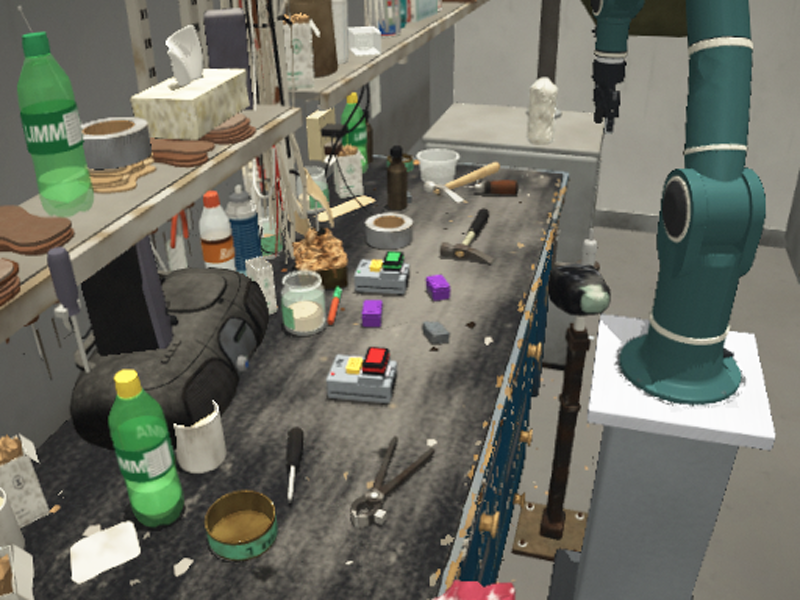

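```bash
python3 - <<'E'
from plant import robot
import cv2,numpy as np
t=robot.grab_frame("top")[:,:,::-1];s=robot.grab_frame("side")[:,:,::-1]
a=cv2.resize(t[155:205,270:320],(500,500),interpolation=cv2.INTER_CUBIC)
b=cv2.resize(s[150:200,217:267],(500,500),interpolation=cv2.INTER_CUBIC)
cv2.imwrite("pics/c1.png",cv2.resize(np.hstack([a,b]),(800,400)))
E
```

```text
(no output)
```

View pics/c1.png

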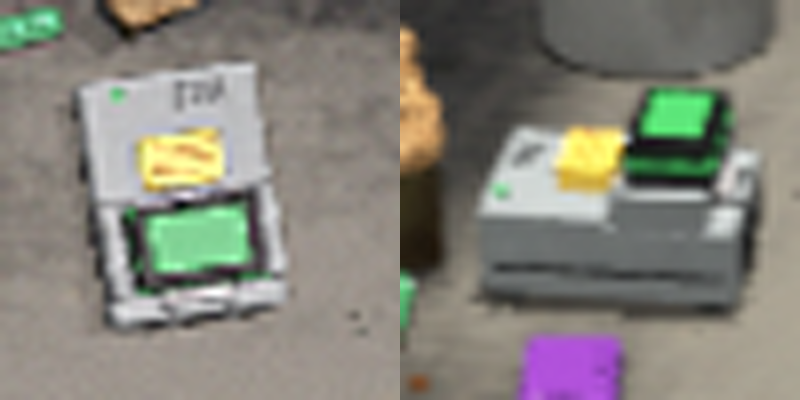

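```bash
cat > h.py <<'E'
from plant import robot
import numpy as np
from scipy.optimize import least_squares
C={n:robot.calibration(n) for n in("top","side")}
def proj(n,P):
    c=C[n];p=c["view"]@np.append(P,1);u=np.array([p[0],-p[1]])/-p[2]
    u=u*(1+c["k1"]*(u@u));K=c["camera_matrix"];return K[:2,:2]@u+K[:2,2]
def w(p,L):
    c,s=np.cos(p[2]),np.sin(p[2]);return np.array([p[0]+c*L[0]-s*L[1],p[1]+s*L[0]+c*L[1],L[2]])
E
python3 - <<'E'
from h import *
o={"top":(270,155,0),"side":(217,150,400)}
D=[("top",(0,0,.072),(200,240)),("top",(.037,0,.054),(182,160)),
("top",(.077,.038,.043),(80,88)),("top",(.077,-.038,.043),(256,66)),("top",(-.03,.038,.04),(110,312)),("top",(-.03,-.038,.04),(285,290)),
("side",(0,0,.072),(679,113)),("side",(.037,0,.054),(592,150)),("side",(.077,.038,.043),(483,213)),("side",(.077,-.038,.043),(517,128))]
def px(n,q): a,b,d=o[n];return np.array([a+(q[0]-d+.5)/8-.5,b+(q[1]+.5)/8-.5])
f=lambda p:np.concatenate([proj(n,w(p,L))-px(n,q) for n,L,q in D])
r=least_squares(f,[.6,-.1,0],loss="soft_l1");print(r.x);print(f(r.x).reshape(-1,2).round(2))
for sel in("top","side"):
    g=lambda p:np.concatenate([proj(n,w(p,L))-px(n,q) for n,L,q in D if n==sel]);print(sel,least_squares(g,r.x).x)
E
```

```text
[ 0.57622822 -0.15030727  0.12452621]
[[-0.34  0.42]
 [-0.13  0.27]
 [-0.28 -0.36]
 [-0.37 -0.44]
 [ 0.21  2.57]
 [ 0.35  2.42]
 [-0.14 -0.36]
 [-0.33 -0.73]
 [-1.06 -1.06]
 [-0.33 -0.85]]
top [ 0.57901221 -0.15054821  0.1189275 ]
side [ 0.57326636 -0.14715469  0.15631946]
```

Emit:
move_arm --moves "0.03 -0.02 0 -0.1;0.08 -0.053 0 -0.25;0.13 -0.087 0 -0.4;0.18 -0.12 0 -0.55;0.23 -0.153 0 -0.7;0.28 -0.187 0 -0.85;0.33 -0.22 0 -1.0;0.38 -0.253 0 -1.15;0.43 -0.287 0 -1.3;0.47 -0.313 0 -1.39" --jaw 0.068 --newtons 60

```text
t: 1.45
tcp_pos: [0.5505, -0.1786, 0.2314]
tcp_rot: [[-0.128, 0.992, 0.0], [0.992, 0.128, 0.0], [0.0, 0.0, -1.0]]
contact_force: [-0.4, -0.9, -1.3]
grip_width: 0.0678
finger_force: 0.0
```

```bash
python3 - <<'E'
from plant import robot
s=robot.read_state()
for k in("t","tcp_pos","tcp_rot","contact_force","grip_width","qpos"):print(k,s[k].round(4) if hasattr(s[k],'round') else s[k])
E
```

```text
t 1.45
tcp_pos [ 0.5505 -0.1786  0.2314]
tcp_rot [[-1.276e-01  9.918e-01  4.000e-04]
 [ 9.918e-01  1.276e-01  4.000e-04]
 [ 3.000e-04  5.000e-04 -1.000e+00]]
contact_force [-0.3777 -0.8735 -1.3396]
grip_width 0.06783121916322002
qpos [ 0.6386  0.3998 -0.4874  1.757   0.2129  1.037   0.2028]
```

Emit:
move_arm --moves "0.015 0.015 0.03 0;0.025 0.026 0.08 0;0.025 0.026 0.12 0;0.025 0.026 0.125 0;0.025 0.026 0.125 0"

```text
t: 2.08
tcp_pos: [0.5725, -0.1533, 0.107]
tcp_rot: [[-0.122, 0.992, 0.001], [0.992, 0.122, -0.0], [-0.0, 0.001, -1.0]]
contact_force: [0.7, 0.0, 0.5]
grip_width: 0.068
finger_force: 0.0
```

```bash
python3 - <<'E'
from h import *
import cv2
t=robot.grab_frame("top")[:,:,::-1];s=robot.grab_frame("side")[:,:,::-1]
a=cv2.resize(t[145:215,260:330],(560,560),interpolation=cv2.INTER_CUBIC)
b=cv2.resize(s[135:205,210:280],(560,560),interpolation=cv2.INTER_CUBIC)
cv2.imwrite("pics/c2.png",cv2.resize(np.hstack([a,b]),(800,400)))
p=robot.read_state()["tcp_pos"];print(p)
E
```

```text
[ 0.57327141 -0.15354605  0.10822028]
```

View pics/c2.png

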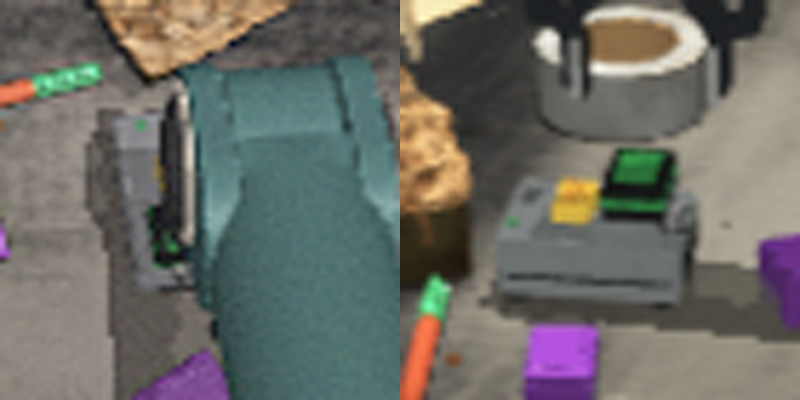

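```bash
python3 - <<'E'
from h import *
s=robot.read_state();p,R=s["tcp_pos"],s["tcp_rot"]
q=lambda P:(np.round((proj("side",P)-[210,135]+.5)*5.714+[400,0],1))
for l in(.034,.041,.048,-.034,-.048):
  for z in(0,-.005,-.01):print(l,z,q(p+R@[0,l,z]))
P=np.array([.577,-.150,.125])
for n,L in(("key",(.037,0,.054)),("packtop",(0,0,.072)),("packfront-near",(-.018,.027,.072)),("packrear-near",(.018,.027,.072)),("near front deck",(-.03,.038,.04)),("keyrearnear",(.048,.017,.054))):print(n,q(w(P,L)))
E
```

```text
0.034 0 [584.9 101.2]
0.034 -0.005 [584.7  93.1]
0.034 -0.01 [584.5  85. ]
0.041 0 [572.7 100.5]
0.041 -0.005 [572.5  92.4]
0.041 -0.01 [572.2  84.3]
0.048 0 [560.5  99.7]
0.048 -0.005 [560.3  91.6]
0.048 -0.01 [560.   83.6]
-0.034 0 [704.4 108.6]
-0.034 -0.005 [704.3 100.5]
-0.034 -0.01 [704.3  92.4]
-0.048 0 [729.2 110.2]
-0.048 -0.005 [729.2 102.1]
-0.048 -0.01 [729.2  93.9]
key [574.2 189.1]
packtop [637.4 164.8]
packfront-near [660.8 188.1]
packrear-near [597.2 184.1]
near front deck [679.5 249.5]
keyrearnear [549.3 201.3]
```

Emit:
move_arm --moves "0.003 -0.001 0.012 0;0.003 -0.001 0.025 0;0.003 -0.001 0.035 0;0.003 -0.001 0.042 0;0.003 -0.001 0.042 0;0.003 -0.001 0.042 0"

```text
t: 2.92
tcp_pos: [0.5709, -0.1501, 0.0644]
tcp_rot: [[-0.123, 0.992, 0.0], [0.992, 0.123, -0.0], [-0.0, 0.0, -1.0]]
contact_force: [0.5, -0.5, 0.2]
grip_width: 0.0681
finger_force: 0.0
```

```bash
python3 - <<'E'
from h import *
import cv2
s=robot.grab_frame("side")[:,:,::-1]
cv2.imwrite("pics/c3.png",cv2.resize(s[145:195,220:270],(600,600),interpolation=cv2.INTER_CUBIC))
s=robot.read_state();p,R=s["tcp_pos"],s["tcp_rot"];print(p,s["contact_force"])
q=lambda P:(np.round((proj("side",P)-[220,145]+.5)*12,1))
for l in(.034,.044,-.034,-.044):print(l,q(p+R@[0,l,0]),q(p+R@[.011,l,0]))
E
```

```text
[ 0.57098216 -0.1501913   0.06456521] [-0.46637478 -0.53052312 -0.09103985]
0.034 [276.9 245.2] [269.  263.2]
0.044 [240.7 242.9] [232.6 260.9]
-0.034 [525.  261.1] [518.7 279.4]
-0.044 [561.8 263.5] [555.7 281.8]
```

View pics/c3.png

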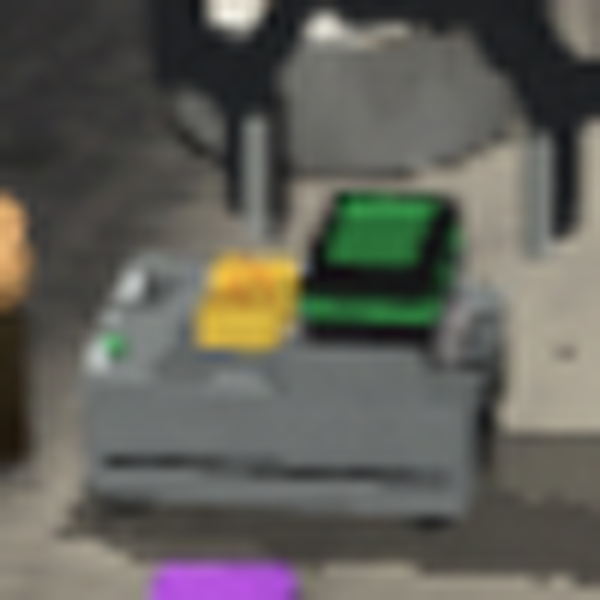

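Emit:
move_arm --moves "0 0 0.004 0;0 0 0.008 0;0 0 0.010 0;0 0 0.012 0;0 0 0.012 0;0 0 0.012 0"

```text
t: 3.72
tcp_pos: [0.5707, -0.1502, 0.0523]
tcp_rot: [[-0.123, 0.992, 0.0], [0.992, 0.123, -0.0], [-0.0, 0.0, -1.0]]
contact_force: [-0.5, 0.4, 0.7]
grip_width: 0.0682
finger_force: 0.0
```

Emit:
move_arm --moves "0 0 0.001 0;0 0 0.002 0;0 0 0.003 0;0 0 0.003 0;0 0 0.003 0"

```text
t: 4.35
tcp_pos: [0.5707, -0.1502, 0.0493]
tcp_rot: [[-0.123, 0.992, -0.0], [0.992, 0.123, -0.0], [-0.0, -0.0, -1.0]]
contact_force: [0.5, -0.0, -0.1]
grip_width: 0.0677
finger_force: 0.0
```

Emit:
move_arm --moves "0 0 0.001 0;0 0 0.002 0;0 0 0.003 0;0 0 0.003 0;0 0 0.003 0"

```text
t: 4.97
tcp_pos: [0.5706, -0.1502, 0.0463]
tcp_rot: [[-0.123, 0.992, -0.0], [0.992, 0.123, -0.0], [-0.0, -0.0, -1.0]]
contact_force: [-1.1, -0.2, 1.3]
grip_width: 0.0682
finger_force: 0.4
```

```bash
python3 - <<'E'
from h import *
import cv2
s=robot.grab_frame("side")[:,:,::-1]
cv2.imwrite("pics/c4.png",cv2.resize(s[145:195,220:270],(600,600),interpolation=cv2.INTER_CUBIC))
F=[]
for i in range(6):
    robot.grab_frame("side");F.append(robot.read_state()["contact_force"])
print(np.mean(F,0),robot.read_state()["tcp_pos"])
E
```

```text
[-0.46663601 -0.22038336  1.12459021] [ 0.57067239 -0.15018652  0.04630583]
```

View pics/c4.png

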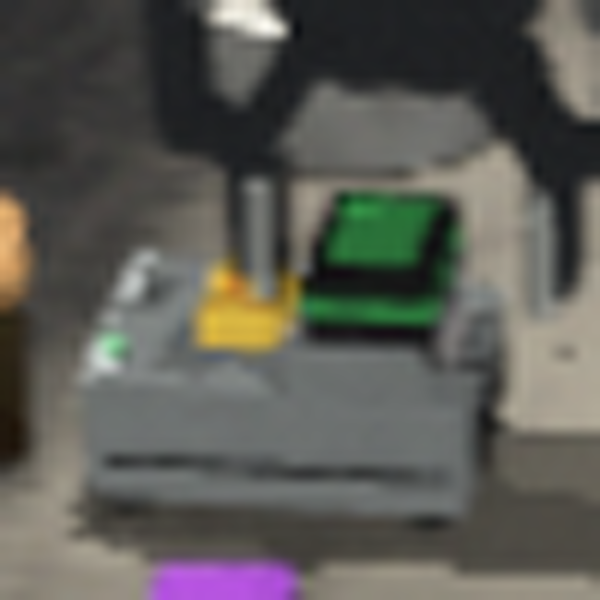

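Emit:
move_arm --moves "0 0 0.0015 0;0 0 0.003 0;0 0 0.0045 0;0 0 0.006 0;0 0 0.0065 0;0 0 0.0065 0;0 0 0.0065 0;0 0 0.0065 0"

```text
t: 6.32
tcp_pos: [0.5706, -0.1502, 0.0398]
tcp_rot: [[-0.123, 0.992, -0.0], [0.992, 0.123, -0.0], [-0.0, -0.0, -1.0]]
contact_force: [-0.9, 0.0, 2.6]
grip_width: 0.0678
finger_force: 2.2
```

```bash
python3 - <<'E'
from h import *
import cv2
s=robot.grab_frame("side")[:,:,::-1]
cv2.imwrite("pics/c5.png",cv2.resize(s[145:195,220:270],(600,600),interpolation=cv2.INTER_CUBIC))
F=[]
for i in range(6):
    robot.grab_frame("side");F.append(robot.read_state()["contact_force"])
s=robot.read_state();print(np.mean(F,0),s["tcp_pos"],s["finger_force"],s["grip_width"])
E
```

```text
[-1.16970718 -0.04998021  2.68389295] [ 0.57060514 -0.15020826  0.0397594 ] 2.230345420539379 0.06826865948402437
```

View pics/c5.png

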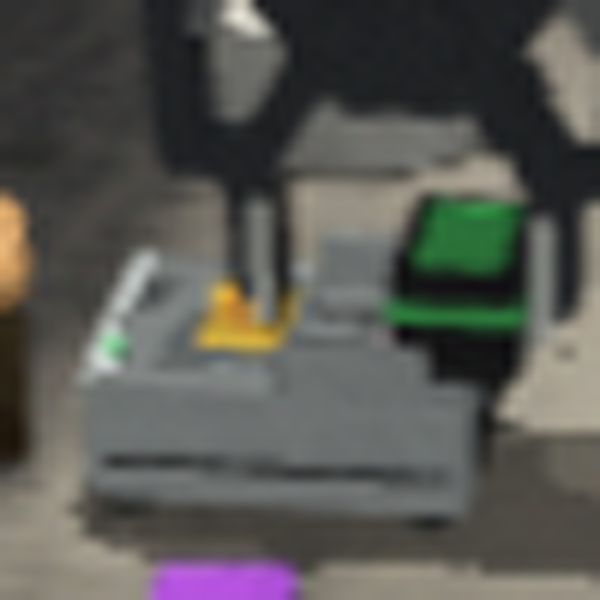

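The pack has popped out about 20 mm and rests level against the front finger (inner face at pixel x ≈ 525). The key is held down under the other fingertip.

```bash
python3 -c "
from plant import robot
print(robot.close_job())"
```

```text
the job is handed in; nothing more can be done
None
```

I handed the job in with the green pack popped out about 20 mm and resting level against the front finger, and the yellow key still held down about 6 mm. Robot time was about 7 s, and I touched only the green charger's key and pack.

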